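# Pull out the shelf riser, hang the measures over and stand the ramekins on it

## Robot

A 6-joint arm with a two-finger parallel gripper is mounted at the origin on the work surface. World frame = base frame: x ahead of the robot, y to its left, z up, the work surface at z = 0. Lengths are in m, angles in rad, forces in N, time in s.
With the tool pointing down it reaches from about 0.35 to 0.95 m from the base axis. Payload 17.4 kg.
Tool frame: the origin (TCP) lies midway between the tips of the shut fingers; the grasp point (between the pads) lies 19 mm behind it (bot.hold_point_z is the distance from the TCP to the grasp point, in m); z points along the fingers, y is the line along which they close (so a half turn about z gives the same grasp; the last joint's range is limited). The gripper opens to 93 mm and grips with 3 to 60 N. Pads are 15 mm wide; open, the fingers measure 128 mm over their backs; the gripper's body (75 mm by 188 mm) begins 65 mm behind the grasp point.
Start: joints at [-1.219, 0.116, 1.442, -0, 1.584, -0.038], TCP at [0.256, -0.624, 0.219] pointing down, gripper open.
Joint ranges: [-2.83, 2.83], [-0.83, 2.19], [0.07, 2.5], [-1.14, 4.28], [0.01, 3], [-2.97, 2.97]. Speed limits (rad/s): [1.89, 1.89, 2.22, 3.14, 3.14, 3.14].

## Interface

Orientations are given as a 3x3 rotation matrix whose columns are the frame's x, y, z axes.
In Python, from bench import status, cams, workorder, bot gives the robot as it stands.
- The arm moves only by the tool drive_tool, never from a script. Its argument "commands" is a list of rows, each a list of 2 entries, a list of its own where there are three numbers: the shift along the tool's x, y, z each as a share of 600 mm, from -1 to 1, then the turn about the tool's z as a share of 0.08 rad, from -1 to 1. In form: [[[tx, ty, tz], spin], ...]. A call has 1 to 8 rows; each row shifts and turns the commanded pose from where the row before left it, along the tool's axes as they then stand; what a row does not reach is not made up. A row lasts 1/10 s, in which the tool goes at most 50 mm and 8.59 degrees, less where a joint would pass 70% of its speed; a pose out of reach is approached as far as the arm can. A call with a number of a shift or a turn outside -1 to 1 is refused whole. A call with a gripper value outside its range is refused whole. "hand" is the closure, from -1 (fully open) to 1 (shut), set as the call begins (left out, the last holds). The fingers move at their own pace and stop on an object; "force" is the grip in N (left out, the last holds). Time passes only in rows, so rows that do not move let the fingers close. It gives the time, the measured TCP pose, the force, the opening and the grip force at its end, in the units of the state.
- status.get_state(): the state, without advancing time (a new reading comes with each control period).
- cams.snapshot(name): name is "scene" or "top" or "wrist"; returns a dict with "image" (480x640x3 uint8, red, green, blue), "intrinsics" (3x3 intrinsics, pixels), "R" (3x3) and "t" (3): a world point X has camera coordinates R X + t. Camera axes: x right, y down, z forward; pixel columns grow to the right and rows downward; lengths in m; the calibration is good to about 2 mm. The wrist camera is an equidistant fisheye: a pixel r from the principal point sees the ray r / f radians off the axis. A picture is of the moment at which its call begins. There is no depth.
- workorder.finish_job(): hands the job in; it is judged then, once.
The state is a dict: "t": time; "joint_pos": joint angles; "qd": joint speeds; "joint_efforts": joint torques, N m; "eef_pos": TCP position; "ee_rot": TCP orientation; "contact_force": force on the tool from outside, world axes, zero at the start; "ft_torque": the same for the moment, N m; "grip_width": finger opening in m; "grip_force": force on a finger pad.
Only numpy, scipy, OpenCV 4.12 (cv2) and the standard library are available. Lean on these libraries where they do the work, as an engineer would, in place of code of your own. Each camera call takes 0.05 s, during which the arm holds its last target. There are 200 camera calls.

## Task

Pull the sliding end of the chrome shelf riser out to the left until its red lock button clicks up through the shelf; then hang all the measuring cups from the fixed front rail over the end stop onto the pulled-out part of the rail, and stand all the white ramekins upright on the pulled-out shelf. Do not drop a measuring cup, and leave the tins, jars, spatula and timer where they are.

Things in the scene. Friction and masses are not known exactly. Their poses are not given: they have to be found in the camera images.
- rail_mouth (a point): chrome shelf riser (wire shelf on fixed legs): point on the axis of its front rail, 205 mm above the worktop, where the fixed tube ends and the thinner pull-out rail comes out. Axes: y along the rail, the way it pulls out (robot's left); x to the riser's back; z up. The fixed rail is 16 mm thick, y -340 to 0; 10 mm wire brackets run back from it to the legs at y -12 and -335
- rail_far (a point): the other end of the fixed front rail's axis, 340 mm from rail_mouth (at y = -340 mm there); same axes
- end_stop (a point): top of the upright end stop tab at the mouth of the fixed rail: 12 mm wide (x), 5 mm thick (y), its top 26 mm above the rail axis; a like tab stands at the far end of the fixed rail
- fixed_shelf (a point): centre of the top of the fixed shelf, behind the fixed rail: 185 mm deep (x), 340 mm long (y), its top 170 mm above the worktop (35 mm below the rail axis), its front edge 50 mm behind the rail axis. It carries a stack of cake tins 72 mm high. Wire legs at its corners. Axes as rail_mouth
- extension (a joint): how far the pull-out half of the riser (end bar with legs, shelf, front rail) has been pulled along rail_mouth's y, m: starts at 0 to 0.05; the button comes up from 0.228; end stop at 0.233. Drags with about 3 to 4 N. Once locked it cannot go back
- pull_bar (a point): on the pull-out half: its level round end bar, 12 mm thick, at the rail's height (205 mm), running along x from 0 (where it meets the pull-out rail) to 235 mm behind the rail axis. This point is on its axis 80 mm behind the rail axis, and 60 mm + joint extension beyond rail_mouth. The pull-out shelf is 47 mm below; legs go down from the bar 50 and 235 mm behind the rail axis
- pull_rail (a point): on the pull-out half: point on the axis of the pull-out rail, 145 mm before its end at the end bar: the middle of its bare length when locked. Rail 12 mm thick, in line with the fixed rail; locked, it is bare from 0 to 290 mm beyond rail_mouth. Axes as rail_mouth
- lock (a joint): spring lock button, m: 0 held down under the fixed shelf, 0.010 up through its hole. It comes up by itself when the pull-out half reaches its place
- lock_top (a point): centre of the top of the red round lock button, 12 mm across, carried by the pull-out half: hidden under the fixed shelf until it clicks up, then 5 mm above the fixed shelf, 100 mm behind the rail axis and 30 mm before the mouth
- shelf_mid (a point): on the pull-out half: the middle of the top of the pull-out shelf that is free when locked, 158 mm above the worktop (at first mostly under the fixed shelf). Axes as rail_mouth. Free when locked: y -145 (fixed shelf's edge, 12 mm higher) to +145 mm (end bar, 47 mm higher), x -90 to +95 mm; a guard wire, 12 mm high, runs along the front edge. The front rail is 140 mm in front of this point, 47 mm higher
- measure0_hook (a point): steel measuring cup hung on the rail (may be absent), 45 to 115 g. Point: middle of its hook, on the rail axis (2 mm below on the pull-out rail). Axes as rail_mouth. Hook 18 mm wide (y); outside flat at x -14 and +14, inside 22 mm; top 11 mm above, back lip to 17 mm below; front strap is the handle. Bowl 52 mm wide, 40 mm deep, within 93 to 145 mm below, x -14 to +26
- measure1_hook (a point): steel measuring cup hung on the rail (may be absent), 45 to 115 g. Point: middle of its hook, on the rail axis (2 mm below on the pull-out rail). Axes as rail_mouth. Hook 18 mm wide (y); outside flat at x -14 and +14, inside 22 mm; top 11 mm above, back lip to 17 mm below; front strap is the handle. Bowl 48 mm wide, 36 mm deep, within 93 to 145 mm below, x -14 to +26
- measure2_hook (a point): steel measuring cup hung on the rail (may be absent), 45 to 115 g. Point: middle of its hook, on the rail axis (2 mm below on the pull-out rail). Axes as rail_mouth. Hook 18 mm wide (y); outside flat at x -14 and +14, inside 22 mm; top 11 mm above, back lip to 17 mm below; front strap is the handle. Bowl 42 mm wide, 32 mm deep, within 93 to 145 mm below, x -14 to +26
- measure3_hook (a point): steel measuring cup hung on the rail (may be absent), 45 to 115 g. Point: middle of its hook, on the rail axis (2 mm below on the pull-out rail). Axes as rail_mouth. Hook 18 mm wide (y); outside flat at x -14 and +14, inside 22 mm; top 11 mm above, back lip to 17 mm below; front strap is the handle. Bowl 36 mm wide, 28 mm deep, within 93 to 145 mm below, x -14 to +26
- ramekin0_mid (a point): white porcelain ramekin, open, 62 mm across the rim, 58 mm at the foot, 45 mm high, about 120 g, standing on the worktop in front of the riser (may be absent). This point is on its axis half-way up; z is its upward axis
- ramekin1_mid (a point): white porcelain ramekin, open, 62 mm across the rim, 58 mm at the foot, 45 mm high, about 120 g, standing on the worktop in front of the riser (may be absent). This point is on its axis half-way up; z is its upward axis
- ramekin2_mid (a point): white porcelain ramekin, open, 62 mm across the rim, 58 mm at the foot, 45 mm high, about 120 g, standing on the worktop in front of the riser (may be absent). This point is on its axis half-way up; z is its upward axis
- tin0: bystander: upturned aluminium cake tin 148 mm across, 24 mm high, lowest of the stack of three on the fixed shelf; origin at the centre of its underside
- tin1: bystander: upturned aluminium cake tin 136 mm across, 24 mm high, middle of the stack of three on the fixed shelf; origin at the centre of its underside
- tin2: bystander: upturned aluminium cake tin 124 mm across, 24 mm high, top of the stack of three on the fixed shelf; origin at the centre of its underside
- jar: bystander: glass jar with screw lid, 72 mm across, 125 mm high, under the fixed shelf; origin at the centre of its foot
- spice_jar: bystander: small amber jar, 56 mm across, 100 mm high, under the fixed shelf; origin at the centre of its foot
- spatula: bystander: spatula 240 mm long lying flat at the left; origin under its middle
- timer: bystander: yellow egg timer, 52 mm across, 48 mm high, among the ramekins; origin at the centre of its foot
There are look-alikes about, which are no part of the job. Leave any yellow look-alike of the part that bears measure3_hook alone.

How it is judged:
On the way, in this order (a step that is already met when the one before it is completed fails the run):
1. the pull-out half is fully out and its lock button has clicked up (value of joint extension above 0.224 m and value of joint lock above 0.007 m), for 0.2 s.
2. all measures hang on the pull-out rail and all ramekins stand on the pull-out shelf, still locked (all of step 1 and x of measure0_hook in the frame of rail_mouth between -0.013 and 0.013 m and y of measure0_hook in the frame of rail_mouth between 0.01 and 0.285 m and z of measure0_hook in the frame of rail_mouth between -0.012 and 0.006 m and angle between each of measure0_hook, measure1_hook, measure2_hook, measure3_hook's own z axis and vertical below 0.25 rad and x of measure1_hook in the frame of rail_mouth between -0.013 and 0.013 m and y of measure1_hook in the frame of rail_mouth between 0.01 and 0.285 m and z of measure1_hook in the frame of rail_mouth between -0.012 and 0.006 m and x of measure2_hook in the frame of rail_mouth between -0.013 and 0.013 m and y of measure2_hook in the frame of rail_mouth between 0.01 and 0.285 m and z of measure2_hook in the frame of rail_mouth between -0.012 and 0.006 m and x of measure3_hook in the frame of rail_mouth between -0.013 and 0.013 m and y of measure3_hook in the frame of rail_mouth between 0.01 and 0.285 m and z of measure3_hook in the frame of rail_mouth between -0.012 and 0.006 m and x of ramekin0_mid in the frame of shelf_mid between -0.088 and 0.088 m and y of ramekin0_mid in the frame of shelf_mid between -0.145 and 0.13 m and z of ramekin0_mid in the frame of shelf_mid between 0.014 and 0.031 m and angle between each of ramekin0_mid, ramekin1_mid, ramekin2_mid's own z axis and vertical below 0.12 rad and x of ramekin1_mid in the frame of shelf_mid between -0.088 and 0.088 m and y of ramekin1_mid in the frame of shelf_mid between -0.145 and 0.13 m and z of ramekin1_mid in the frame of shelf_mid between 0.014 and 0.031 m and x of ramekin2_mid in the frame of shelf_mid between -0.088 and 0.088 m and y of ramekin2_mid in the frame of shelf_mid between -0.145 and 0.13 m and z of ramekin2_mid in the frame of shelf_mid between 0.014 and 0.031 m and linear speed of each of measure0, measure1, measure2, measure3, ramekin0, ramekin1, ramekin2 below 0.04 m/s), for 0.2 s.
At the end, for the whole second after the job is handed in: Pull-out locked (above 0.224 m, button over 7 mm up); each measure hangs still on the pull-out rail (hook within 13 mm of its line, 10 to 285 mm past the mouth, upright to 0.25 rad); each ramekin stands still and upright (0.12 rad), its axis over the pull-out shelf and 15 mm clear of the end bar (all of step 2); the robot touches nothing.
It fails at once if a measuring cup is dropped (height (world z) of any of measure0_hook, measure1_hook, measure2_hook, measure3_hook below 0.15 m).
It fails at once if a bystander is moved by more than 30 mm (distance of any of tin0, tin1, tin2, jar, spice_jar, spatula, timer from where it was at the start of the episode above 0.03 m).
Of measure0, measure1, measure2, measure3 only 3 to 4 are there at a start; the rules pass over those that are not, and their reading is None.
Of ramekin0, ramekin1, ramekin2 only 2 to 3 are there at a start; the rules pass over those that are not, and their reading is None.
At some moment in a run one of ramekin0, ramekin1, ramekin2 may be knocked a few centimetres aside while the robot is not near it.
It also fails if it takes over 208 s, if anything falls off the work surface, if the arm or the gripper's body presses on something with over 40 N, if the wrist force passes 120 N, or if a joint passes its speed limit or range.

## Working session

There is one attempt and no reset: what is moved stays moved. The work goes in short steps, Python scripts to look and compute and a tool call to move; the robot and the scene stay as the last step left them, time stands still between calls to the robot, and variables do not carry over. Pictures are saved under pics/ and viewed, at most 14 in all, crops included, and the job is handed in when it is done.

Besides the shell and the picture viewer there is one more tool, called after "Request:" by a JSON object that holds its "api" and its "payload". drive_tool: Moves the arm, as the interface text tells. Its arguments: {"type":"object","properties":{"commands":{"type":"array","items":{"type":"array"}},"hand":{"type":"number"},"force":{"type":"number"}},"required":["commands"]}

```bash
mkdir -p pics; ls; cat > h.py <<'E'
import numpy as np,cv2
from bench import status,cams,workorder,bot
def snap(n,f=None):
    s=cams.snapshot(n)
    if f: cv2.imwrite('pics/'+f,s['image'][:,:,::-1])
    return s
def ray(s,u,v):
    K=np.array(s['intrinsics']);R=np.array(s['R']);t=np.array(s['t'])
    d=np.array([(u-K[0,2])/K[0,0],(v-K[1,2])/K[1,1],1.]);return -R.T@t,R.T@d
def atz(s,u,v,z):
    c,d=ray(s,u,v);return c+d*(z-c[2])/d[2]
def proj(s,X):
    p=np.array(s['R'])@X+s['t'];K=np.array(s['intrinsics']);return (K@(p/p[2]))[:2]
E
python3 - <<'E'
from h import *
import pickle
d={n:snap(n,n+'0.png') for n in('scene','top')}
pickle.dump(d,open('s0.pkl','wb'))
for n in d: print(n,d[n]['intrinsics'],np.round(d[n]['R'],3),np.round(d[n]['t'],3))
st=status.get_state();print(st['t'],st['eef_pos'],np.round(st['ee_rot'],3),st['grip_width'],bot.hold_point_z)
E
```

```text
pics
scene [[518.34154823   0.         313.46177614]
 [  0.         518.34154823 246.31766913]
 [  0.           0.           1.        ]] [[ 0.736  0.677 -0.001]
 [ 0.495 -0.539 -0.682]
 [-0.463  0.501 -0.731]] [-0.404 -0.142  1.547]
top [[499.62812413   0.         318.44778094]
 [  0.         499.62812413 247.11241487]
 [  0.           0.           1.        ]] [[-0.01  -1.    -0.006]
 [-0.979  0.011 -0.206]
 [ 0.206  0.004 -0.979]] [0.03  0.555 1.345]
0.1 [ 0.25643383 -0.62420381  0.21800483] [[ 0.925  0.38  -0.   ]
 [ 0.38  -0.925  0.001]
 [ 0.    -0.001 -1.   ]] 0.09318727805108773 0.0188
```

View pics/scene0.png

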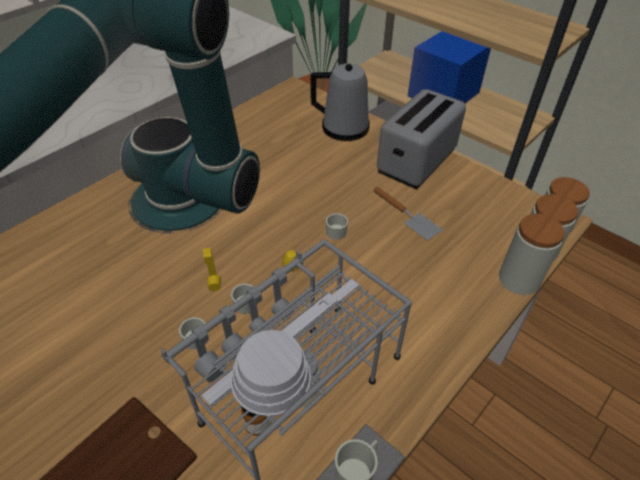

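View pics/top0.png

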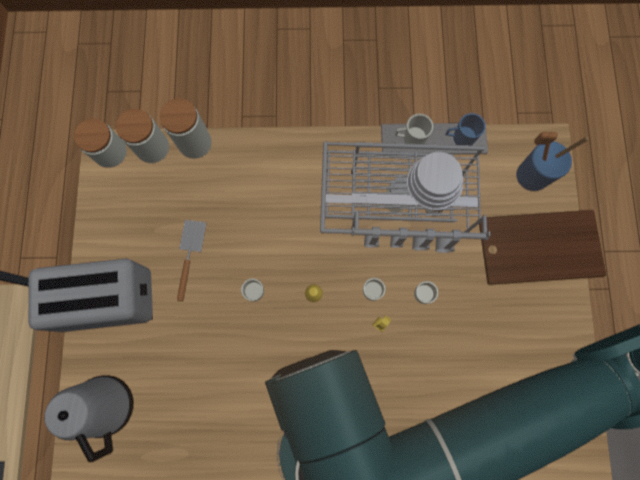

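The scene shows the riser with four hanging cups. In the top view, the ramekins are at (252,290), (374,290) and (427,292), the timer at (314,293), and the yellow look-alike cup at (382,322). The cups are at about (372..445, 241). The mugs on the grey board at (419,127) and (470,128) could be mistaken for ramekins.

```bash
python3 - <<'E'
import pickle,cv2
d=pickle.load(open('s0.pkl','rb'))
t=d['top']['image'][130:310,300:500,::-1]
cv2.imwrite('pics/tc.png',cv2.resize(t,None,fx=3.3,fy=3.3,interpolation=cv2.INTER_CUBIC))
t=d['scene']['image'][230:430,150:420,::-1]
cv2.imwrite('pics/sc.png',cv2.resize(t,None,fx=2.9,fy=2.9,interpolation=cv2.INTER_CUBIC))
E
```

```text
(no output)
```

View pics/tc.png

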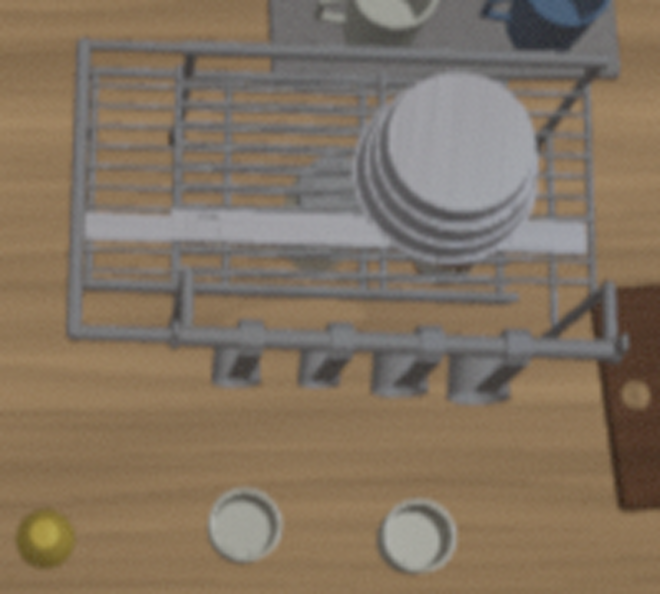

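View pics/sc.png

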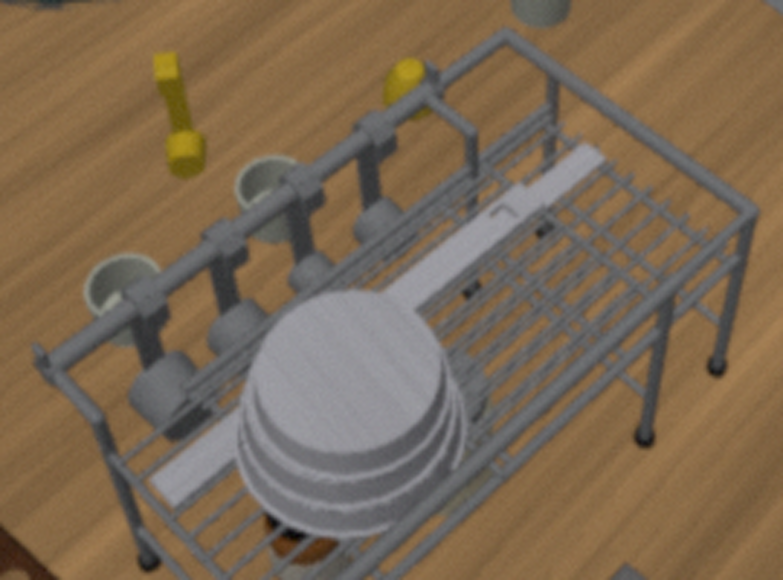

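The crops confirm the choice: four grey cups on the rail at top-crop x = 250, 340, 430 and 516. The rail mouth and its stop are at (177,330), the rail's far end at (615,345), and the end bar runs from (75,333) to (85,45).

```bash
cat > k.py <<'E'
E
python3 - <<'E'
from h import *
import pickle
d=pickle.load(open('s0.pkl','rb'));t=d['top'];s=d['scene']
c=lambda x,y:(x/3.3+300,y/3.3+130)
q=lambda x,y:(x/2.9+150,y/2.9+230)
for n,p,z in [('mouth',(177,333),.205),('far',(615,347),.205),('corner',(75,333),.205),('barback',(85,45),.205),('h1',(250,335),.216),('h2',(341,337),.216),('h3',(430,340),.216),('h4',(517,343),.216),('ramL',None,.045),('ramA',(245,525),.045),('ramB',(418,535),.045),('timer',(45,537),.04)]:
    u,v=c(*p) if p else (252,289)
    print(n,np.round(atz(t,u,v,z),3))
print('scene')
for n,p,z in [('corner',(505,35),.205),('barback',(752,210),.205),('mouth',(425,97),.205),('far',(45,365),.205),('h1',(377,130),.213),('h2',(305,183),.213),('h3',(225,238),.213),('h4',(147,298),.213),('ramA',(270,182),.045),('ramB',(124,284),.045)]:
    print(n,np.round(atz(s,*q(*p),z),3))
print('ramL',np.round(atz(s,337,219,.045),3))
E
```

```text
mouth [ 0.565 -0.065  0.205]
far [ 0.551 -0.399  0.205]
corner [0.566 0.013 0.205]
barback [0.801 0.002 0.205]
h1 [ 0.561 -0.12   0.216]
h2 [ 0.558 -0.189  0.216]
h3 [ 0.555 -0.256  0.216]
h4 [ 0.552 -0.321  0.216]
ramL [0.441 0.211 0.045]
ramA [ 0.437 -0.13   0.045]
ramB [ 0.427 -0.275  0.045]
timer [0.429 0.039 0.04 ]
scene
corner [0.567 0.015 0.205]
barback [0.802 0.006 0.205]
mouth [ 0.566 -0.071  0.205]
far [ 0.545 -0.394  0.205]
h1 [ 0.567 -0.121  0.213]
h2 [ 0.565 -0.188  0.213]
h3 [ 0.559 -0.256  0.213]
h4 [ 0.558 -0.322  0.213]
ramA [ 0.436 -0.128  0.045]
ramB [ 0.427 -0.273  0.045]
ramL [0.436 0.219 0.045]
```

Riser yaw is about -0.043 rad, the mouth is near (0.563,-0.060), and the extension is about 0.012. First I'll lift and turn the tool to the riser's axes.

Request:
{"api": "drive_tool", "payload": {"commands": [[[0,0,-0.03],0.9],[[0,0,-0.03],0.9],[[0,0,-0.03],0.9],[[0,0,-0.03],0.9],[[0,0,-0.03],0.9],[[0,0,-0.03],0.9]], "hand": 0.1}}

```text
t: 0.7
eef_pos: [0.2564, -0.6243, 0.3269]
ee_rot: [[0.999, -0.045, -0.0], [-0.045, -0.999, 0.001], [-0.0, -0.001, -1.0]]
contact_force: [-0.5, -0.3, -1.0]
grip_width: 0.0498
grip_force: 0.0
```

Request:
{"api": "drive_tool", "payload": {"commands": [[[0,-0.08,0],0],[[0,-0.08,0],0],[[0,-0.08,0],0],[[0.04,-0.08,0],0],[[0.04,-0.08,0],0],[[0.04,-0.08,0],0],[[0.04,-0.08,0],0],[[0.04,-0.08,0],0]]}}

```text
t: 1.5
eef_pos: [0.384, -0.2599, 0.3265]
ee_rot: [[0.999, -0.043, 0.0], [-0.043, -0.999, -0.0], [0.0, 0.0, -1.0]]
contact_force: [-0.0, 0.2, -0.2]
grip_width: 0.0417
grip_force: 0.0
```

```bash
cat > st.py <<'E'
from h import *
import json,os
C=json.load(open('c.json')) if os.path.exists('c.json') else dict(m=[0.563,-0.06],yaw=-0.043)
y=C['yaw'];X=np.array([np.cos(y),np.sin(y)]);Y=np.array([-np.sin(y),np.cos(y)]);M=np.array(C['m'])
def rf(p): d=np.asarray(p[:2])-M; return np.array([d@X,d@Y,p[2]])
def show():
    s=status.get_state();r=s['ee_rot'];print('t',round(s['t'],1),'riser xyz',np.round(rf(s['eef_pos']),4),'tool yaw',round(float(np.arctan2(r[1][0],r[0][0])),4),'F',np.round(s['contact_force'],1),'w',round(s['grip_width'],4),'gf',round(s['grip_force'],1))
if __name__=='__main__': show()
E
python3 st.py
```

```text
t 1.5 riser xyz [-0.1702 -0.2074  0.3265] tool yaw -0.0426 F [-0.   0.2 -0.2] w 0.0417 gf 0.0
```

Request:
{"api": "drive_tool", "payload": {"commands": [[[0.052,-0.058,0],0],[[0.052,-0.058,0],0],[[0.052,-0.058,0],0],[[0.052,-0.058,0],0],[[0.052,-0.058,0],0],[[0.052,-0.058,0],0],[[0.052,-0.058,0],0],[[0.052,-0.058,0],0]]}}

```text
t: 2.3
eef_pos: [0.6459, 0.0076, 0.3262]
ee_rot: [[0.999, -0.042, -0.0], [-0.042, -0.999, -0.0], [-0.0, 0.0, -1.0]]
contact_force: [-0.2, -0.9, 0.9]
grip_width: 0.0421
grip_force: 0.0
```

```bash
python3 - <<'E'
from st import *
show()
s=snap('wrist','w1.png');K=np.array(s['intrinsics']);print(K[0,0],K[0,2],K[1,2],np.round(s['R'],2),np.round(-np.array(s['R']).T@s['t'],3))
E
```

```text
t 2.3 riser xyz [0.0799 0.0711 0.3262] tool yaw -0.0419 F [-0.2 -0.9  0.9] w 0.0421 gf 0.0
371.64829954431775 320.81404914376265 236.50182439804107 [[-0.04 -1.   -0.  ]
 [-0.96  0.04  0.26]
 [-0.26  0.01 -0.97]] [0.717 0.005 0.492]
```

View pics/w1.png

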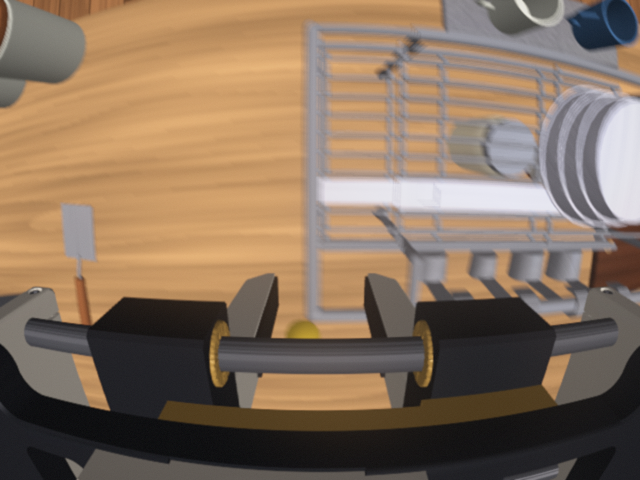

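The end bar lies at wrist u≈315 near mid-gripper (321), so the fingers straddle it. Descend and grip.

Request:
{"api": "drive_tool", "payload": {"commands": [[[0,-0.005,0.057],0],[[0,0,0.057],0],[[0,0,0.057],0],[[0,0,0.057],0],[[0,0,0],0]]}}

```text
t: 2.85
eef_pos: [0.6431, 0.0089, 0.1846]
ee_rot: [[0.999, -0.042, -0.007], [-0.042, -0.999, 0.0], [-0.007, 0.0, -1.0]]
contact_force: [-0.1, 0.6, 1.3]
grip_width: 0.0419
grip_force: 0.0
```

Request:
{"api": "drive_tool", "payload": {"commands": [[[0,0,0],0],[[0,0,0],0],[[0,0,0],0],[[0,0,0],0],[[0,0,0],0]], "hand": 1, "force": 15}}

```text
t: 3.35
eef_pos: [0.6454, 0.0091, 0.1912]
ee_rot: [[0.999, -0.042, 0.002], [-0.042, -0.999, 0.0], [0.002, -0.001, -1.0]]
contact_force: [-0.5, 2.8, 6.0]
grip_width: 0.0112
grip_force: 15.0
```

Request:
{"api": "drive_tool", "payload": {"commands": [[[0,-0.025,0],0],[[0,-0.025,0],0],[[0,-0.025,0],0],[[0,-0.025,0],0],[[0,-0.025,0],0],[[0,-0.025,0],0],[[0,-0.025,0],0]]}}

```text
t: 4.05
eef_pos: [0.6502, 0.1136, 0.1912]
ee_rot: [[0.999, -0.043, 0.003], [-0.043, -0.999, -0.001], [0.003, 0.001, -1.0]]
contact_force: [4.6, -4.7, 5.9]
grip_width: 0.0114
grip_force: 15.0
```

```bash
python3 st.py
```

```text
t 4.0 riser xyz [0.0797 0.1771 0.1912] tool yaw -0.0428 F [ 4.6 -4.7  5.9] w 0.0114 gf 15.0
```

Request:
{"api": "drive_tool", "payload": {"commands": [[[0,-0.025,0],0],[[0,-0.025,0],0],[[0,-0.025,0],0],[[0,-0.025,0],0],[[0,-0.025,0],0],[[0,-0.025,0],0],[[0,-0.015,0],0],[[0,0,0],0]]}}

```text
t: 4.85
eef_pos: [0.6548, 0.2137, 0.1912]
ee_rot: [[0.999, -0.042, 0.004], [-0.042, -0.999, 0.001], [0.004, -0.001, -1.0]]
contact_force: [8.4, 3.2, 4.1]
grip_width: 0.0114
grip_force: 15.0
```

Request:
{"api": "drive_tool", "payload": {"commands": [[[0,-0.005,0],0],[[0,-0.005,0],0],[[0,-0.005,0],0],[[0,-0.005,0],0],[[0,0,0],0]]}}

```text
t: 5.35
eef_pos: [0.6554, 0.2246, 0.1912]
ee_rot: [[0.999, -0.043, 0.004], [-0.043, -0.999, 0.0], [0.004, -0.0, -1.0]]
contact_force: [7.6, 0.1, 3.6]
grip_width: 0.0114
grip_force: 15.0
```

```bash
python3 st.py
```

```text
t 5.3 riser xyz [0.08   0.2883 0.1912] tool yaw -0.0425 F [7.6 0.1 3.6] w 0.0114 gf 15.0
```

Request:
{"api": "drive_tool", "payload": {"commands": [[[0,-0.004,0],0],[[0,-0.004,0],0],[[0,-0.004,0],0],[[0,-0.004,0],0],[[0,0,0],0]]}}

```text
t: 5.85
eef_pos: [0.6556, 0.2303, 0.1911]
ee_rot: [[0.999, -0.045, 0.002], [-0.045, -0.999, -0.007], [0.003, 0.007, -1.0]]
contact_force: [2.4, -29.6, 7.5]
grip_width: 0.0117
grip_force: 15.0
```

```bash
python3 - <<'E'
from st import *
show()
s=snap('scene');t=s['image'][200:430,150:480,::-1]
cv2.imwrite('pics/sc2.png',cv2.resize(t,None,fx=2.4,fy=2.4,interpolation=cv2.INTER_CUBIC))
E
```

```text
t 5.8 riser xyz [0.0801 0.294  0.1911] tool yaw -0.0449 F [  2.4 -29.6   7.5] w 0.0117 gf 15.0
```

View pics/sc2.png

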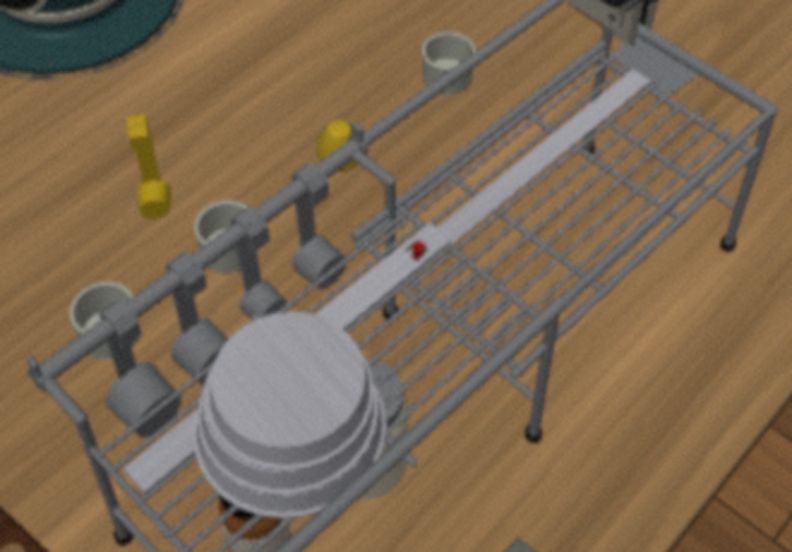

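The red button is up at crop (418,248), so the lock has clicked. Its stop position also confirms the mouth y to within 1 mm. Next I release, rise, and turn the tool so the fingers close along the riser's x.

Request:
{"api": "drive_tool", "payload": {"commands": [[[0,0.004,0],0],[[0,0.004,0],0],[[0,0,0],0]]}}

```text
t: 6.2
eef_pos: [0.6555, 0.2288, 0.1911]
ee_rot: [[0.999, -0.043, 0.004], [-0.043, -0.999, -0.0], [0.004, -0.0, -1.0]]
contact_force: [8.9, -3.4, 3.3]
grip_width: 0.0115
grip_force: 15.0
```

Request:
{"api": "drive_tool", "payload": {"commands": [[[0,0,0],0],[[0,0,0],0],[[0,0,0],0],[[0,0,-0.05],0],[[0,0,-0.06],0],[[0,0,-0.06],0],[[0,0,-0.03],0]], "hand": 0.0}}

```text
t: 6.9
eef_pos: [0.6545, 0.2296, 0.3134]
ee_rot: [[0.999, -0.042, 0.003], [-0.042, -0.999, 0.001], [0.003, -0.001, -1.0]]
contact_force: [0.3, -0.4, 0.5]
grip_width: 0.0465
grip_force: 0.0
```

```bash
python3 st.py; python3 -c "
from h import *
print(np.round(status.get_state()['joint_pos'],2))"
```

```text
t 6.9 riser xyz [0.079  0.2933 0.3134] tool yaw -0.042 F [ 0.3 -0.4  0.5] w 0.0465 gf 0.0
[0.3  0.15 1.26 0.   1.74 1.91]
```

Request:
{"api": "drive_tool", "payload": {"commands": [[[0,0,0],-1],[[0,0,0],-1],[[0,0,0],-1],[[0,0,0],-1],[[0,0,0],-1],[[0,0,0],-1],[[0,0,0],-1],[[0,0,0],-1]]}}

```text
t: 7.7
eef_pos: [0.6542, 0.2295, 0.3088]
ee_rot: [[0.825, 0.566, -0.001], [0.566, -0.825, -0.0], [-0.001, -0.0, -1.0]]
contact_force: [0.0, -0.3, 0.7]
grip_width: 0.0465
grip_force: 0.0
```

Request:
{"api": "drive_tool", "payload": {"commands": [[[0,0,0],-1],[[0,0,0],-1],[[0,0,0],-1],[[0,0,0],-1],[[0,0,0],-1],[[0,0,0],-1],[[0,0,0],-1],[[0,0,0],-1]]}}

```text
t: 8.5
eef_pos: [0.6542, 0.2295, 0.3088]
ee_rot: [[0.324, 0.946, -0.001], [0.946, -0.324, -0.0], [-0.001, -0.001, -1.0]]
contact_force: [0.6, -0.3, 0.1]
grip_width: 0.0464
grip_force: 0.0
```

Request:
{"api": "drive_tool", "payload": {"commands": [[[0,0,0],-1],[[0,0,0],-1],[[0,0,0],-1],[[0,0,0],-0.65],[[0,0,0],0]]}}

```text
t: 9.0
eef_pos: [0.6542, 0.2294, 0.3089]
ee_rot: [[0.04, 0.999, -0.001], [0.999, -0.04, -0.0], [-0.0, -0.001, -1.0]]
contact_force: [-0.1, 0.6, 0.7]
grip_width: 0.0469
grip_force: 0.0
```

Request:
{"api": "drive_tool", "payload": {"commands": [[[-0.074,-0.0165,0],0],[[-0.074,-0.0165,0],0],[[-0.074,-0.0165,0],0],[[-0.074,-0.0165,0],0],[[-0.074,-0.0165,0],0],[[-0.074,-0.0165,0],0],[[-0.074,-0.0165,0],0],[[-0.074,-0.0165,0],0]]}}

```text
t: 9.8
eef_pos: [0.5597, -0.1238, 0.3095]
ee_rot: [[0.043, 0.999, -0.0], [0.999, -0.043, 0.0], [0.0, -0.0, -1.0]]
contact_force: [-0.0, -0.1, -0.2]
grip_width: 0.0466
grip_force: 0.0
```

Request:
{"api": "drive_tool", "payload": {"commands": [[[0,0,0],0],[[0,0,0],0]]}}

```text
t: 10.0
eef_pos: [0.5603, -0.1229, 0.3095]
ee_rot: [[0.044, 0.999, -0.0], [0.999, -0.044, 0.0], [0.0, -0.0, -1.0]]
contact_force: [0.6, 0.2, -0.5]
grip_width: 0.0465
grip_force: 0.0
```

```bash
python3 - <<'E'
from st import *
show()
s=snap('wrist','w2.png');import pickle;pickle.dump(s,open('w2.pkl','wb'))
E
```

```text
t 10.0 riser xyz [ 0.     -0.063   0.3095] tool yaw 1.5265 F [ 0.6  0.2 -0.5] w 0.0465 gf 0.0
```

View pics/w2.png

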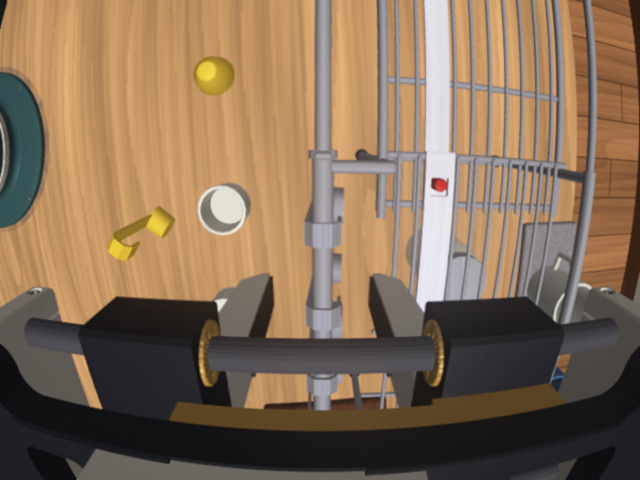

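The rail runs at wrist u≈323, the end stop is at (323,155), and hooks are at about (321,228), (323,313) and (323,380). I'll turn those pixels into positions.

```bash
cat >> h.py <<'E'
def fray(s,u,v):
    K=np.array(s['intrinsics']);R=np.array(s['R']);x=(u-K[0,2])/K[0,0];y=(v-K[1,2])/K[1,1];r=np.hypot(x,y)
    k=np.sin(r)/max(r,1e-9);d=np.array([x*k,y*k,np.cos(r)]);return -R.T@s['t'],R.T@d
def fatz(s,u,v,z):
    c,d=fray(s,u,v);return c+d*(z-c[2])/d[2]
E
python3 - <<'E'
from st import *
import pickle
s=pickle.load(open('w2.pkl','rb'))
for n,u,v,z in [('h1',321,232,.216),('h1top edge',321,218,.216),('h1bot',321,244,.216),('h2',323,314,.216),('h3',323,382,.216),('stop',323,155,.231),('rail',322.5,100,.205),('rail',323,60,.205),('rail',323,190,.205),('ramA',223,208,.045),('lock',440,186,.175)]:
    p=fatz(s,u,v,z);print(n,np.round(p,3),np.round(rf(p),4))
E
```

```text
h1 [ 0.56  -0.117  0.216] [-0.0006 -0.0574  0.216 ]
h1top edge [ 0.56  -0.107  0.216] [-0.0006 -0.0471  0.216 ]
h1bot [ 0.56  -0.126  0.216] [-0.0006 -0.0665  0.216 ]
h2 [ 0.559 -0.183  0.216] [ 0.0009 -0.1233  0.216 ]
h3 [ 0.556 -0.25   0.216] [ 0.0011 -0.1901  0.216 ]
stop [ 0.564 -0.062  0.231] [ 0.0007 -0.0016  0.231 ]
rail [ 0.565 -0.023  0.205] [0.0005 0.0374 0.205 ]
rail [0.567 0.007 0.205] [0.0008 0.0673 0.205 ]
rail [ 0.563 -0.088  0.205] [ 0.0008 -0.0285  0.205 ]
ramA [ 0.441 -0.126  0.045] [-0.1187 -0.0712  0.045 ]
lock [ 0.661 -0.092  0.175] [ 0.0995 -0.0279  0.175 ]
```

The frame is good to about 1 mm. Next: descend on h1 (y≈-0.058) and grip.

Request:
{"api": "drive_tool", "payload": {"commands": [[[0.008,0,0.05],0],[[0,0,0.05],0],[[0,0,0.05],0],[[0,0,0.04],0],[[0,0,0.01],0],[[0,0,0],0]]}}

```text
t: 10.65
eef_pos: [0.5608, -0.1164, 0.1894]
ee_rot: [[0.04, 0.999, -0.001], [0.999, -0.04, 0.0], [0.0, -0.001, -1.0]]
contact_force: [-0.0, -0.8, -0.5]
grip_width: 0.0462
grip_force: 0.0
```

Request:
{"api": "drive_tool", "payload": {"commands": [[[0,0,0],0],[[0,0,0],0],[[0,0,0],0],[[0,0,0],0],[[0,0,0],0]], "hand": 1, "force": 20}}

```text
t: 11.15
eef_pos: [0.5612, -0.1175, 0.1909]
ee_rot: [[0.041, 0.999, 0.002], [0.999, -0.041, -0.0], [-0.0, 0.002, -1.0]]
contact_force: [0.3, 1.0, 6.9]
grip_width: 0.0281
grip_force: 19.9
```

```bash
python3 st.py
```

```text
t 11.2 riser xyz [ 0.0006 -0.0575  0.1909] tool yaw 1.5298 F [0.3 1.  6.9] w 0.0281 gf 19.9
```

Request:
{"api": "drive_tool", "payload": {"commands": [[[0,0,-0.015],0],[[0,0,-0.025],0],[[0,0,-0.035],0],[[0,0,-0.025],0],[[0,0,0],0],[[0,0,0],0]]}}

```text
t: 11.75
eef_pos: [0.5608, -0.1175, 0.2498]
ee_rot: [[0.041, 0.999, 0.0], [0.999, -0.041, -0.0], [-0.0, 0.0, -1.0]]
contact_force: [-0.9, 0.1, -0.8]
grip_width: 0.0277
grip_force: 19.9
```

Request:
{"api": "drive_tool", "payload": {"commands": [[[0.015,0,0],0],[[0.04,0,0],0],[[0.06,0,0],0],[[0.07,0,0],0],[[0.07,0,0],0],[[0.07,0,0],0],[[0.07,0,0],0],[[0.06,0,0],0]]}}

```text
t: 12.55
eef_pos: [0.5712, 0.1579, 0.2489]
ee_rot: [[0.04, 0.999, -0.001], [0.999, -0.04, -0.0], [-0.0, -0.001, -1.0]]
contact_force: [1.4, -0.8, -0.6]
grip_width: 0.028
grip_force: 19.9
```

Request:
{"api": "drive_tool", "payload": {"commands": [[[0.04,0,0],0],[[0.018,0,0],0],[[0,0,0],0],[[0,0,0],0],[[0,0,0],0]]}}

```text
t: 13.05
eef_pos: [0.5734, 0.189, 0.2498]
ee_rot: [[0.042, 0.999, -0.0], [0.999, -0.042, -0.0], [-0.0, -0.0, -1.0]]
contact_force: [0.3, 0.6, -0.5]
grip_width: 0.0276
grip_force: 19.9
```

```bash
python3 - <<'E'
from st import *
show()
s=snap('scene');t=s['image'][170:420,150:480,::-1]
cv2.imwrite('pics/sc3.png',cv2.resize(t,None,fx=2.4,fy=2.4,interpolation=cv2.INTER_CUBIC))
E
```

```text
t 13.1 riser xyz [-0.0003  0.2493  0.2498] tool yaw 1.5287 F [ 0.3  0.6 -0.5] w 0.0276 gf 19.9
```

View pics/sc3.png

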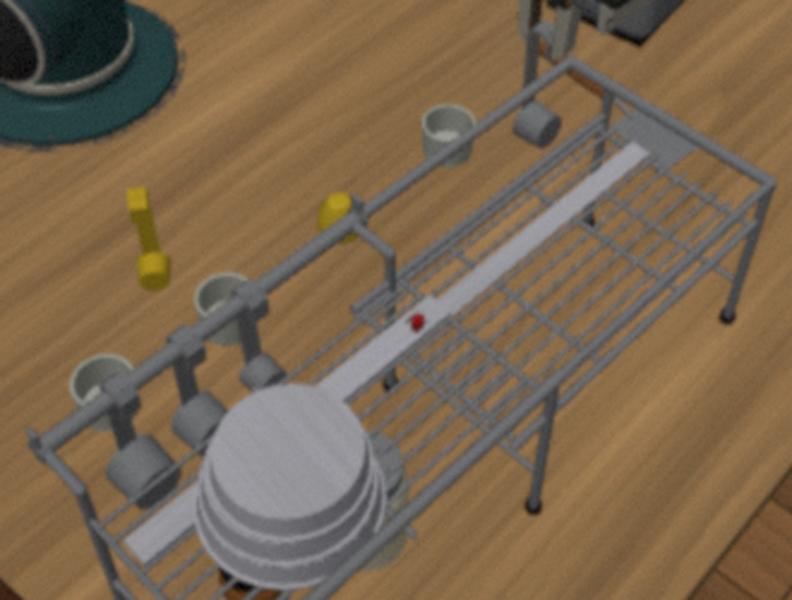

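The cup hangs upright in the gripper at crop (535,100), over the pulled-out rail. Lower it and release.

Request:
{"api": "drive_tool", "payload": {"commands": [[[0,0,0.02],0],[[0,0,0.03],0],[[0,0,0.03],0],[[0,0,0.015],0],[[0,0,0.007],0],[[0,0,0],0],[[0,0,0],0]]}}

```text
t: 13.8
eef_pos: [0.5734, 0.19, 0.1886]
ee_rot: [[0.041, 0.999, 0.0], [0.999, -0.041, -0.0], [-0.0, 0.0, -1.0]]
contact_force: [-0.8, -0.8, 3.6]
grip_width: 0.0278
grip_force: 20.0
```

Request:
{"api": "drive_tool", "payload": {"commands": [[[0,0,0],0],[[0,0,0],0],[[0,0,0],0],[[0,0,0],0]], "hand": 0.0}}

```text
t: 14.2
eef_pos: [0.5734, 0.1901, 0.1884]
ee_rot: [[0.041, 0.999, -0.0], [0.999, -0.041, -0.0], [-0.0, -0.0, -1.0]]
contact_force: [-0.2, -0.2, 0.9]
grip_width: 0.0464
grip_force: 0.0
```

Request:
{"api": "drive_tool", "payload": {"commands": [[[0,0,-0.03],0],[[0,0,-0.05],0],[[0,0,-0.05],0],[[0,0,0],0],[[0,0,0],0]]}}

```text
t: 14.7
eef_pos: [0.5736, 0.1902, 0.2681]
ee_rot: [[0.041, 0.999, 0.002], [0.999, -0.041, 0.001], [0.001, 0.002, -1.0]]
contact_force: [0.8, -1.4, -1.0]
grip_width: 0.0466
grip_force: 0.0
```

```bash
python3 - <<'E'
from st import *
show()
s=snap('scene');p=[s['t'][0]]
t=s['image'][170:350,320:480,::-1]
cv2.imwrite('pics/sc4.png',cv2.resize(t,None,fx=3,fy=3,interpolation=cv2.INTER_CUBIC))
E
```

```text
t 14.7 riser xyz [-2.000e-04  2.504e-01  2.681e-01] tool yaw 1.5298 F [ 0.8 -1.4 -1. ] w 0.0466 gf 0.0
```

View pics/sc4.png

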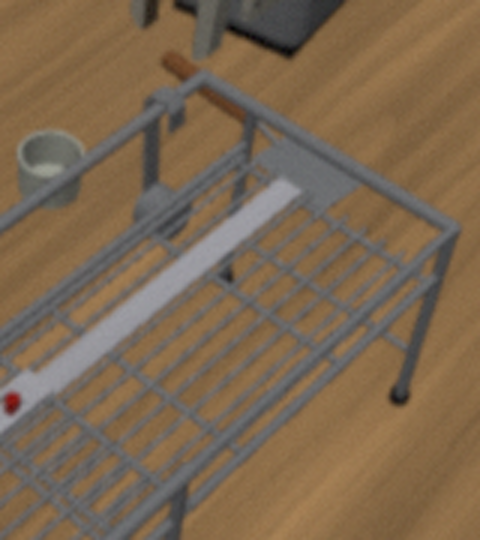

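The cup hangs at crop (165,105) on the pull-out rail, upright. Next is h2, at y -0.126.

Request:
{"api": "drive_tool", "payload": {"commands": [[[-0.078,0,0],0],[[-0.079,0,0],0],[[-0.079,0,0],0],[[-0.079,0,0],0],[[-0.079,0,0],0],[[-0.079,0,0],0],[[-0.079,0,0],0],[[-0.075,0,0],0]]}}

```text
t: 15.55
eef_pos: [0.5572, -0.1877, 0.2658]
ee_rot: [[0.041, 0.999, -0.001], [0.999, -0.041, 0.0], [0.0, -0.001, -1.0]]
contact_force: [0.2, 0.5, -0.3]
grip_width: 0.0464
grip_force: 0.0
```

Request:
{"api": "drive_tool", "payload": {"commands": [[[0,0,0],0],[[0,0,0],0]]}}

```text
t: 15.75
eef_pos: [0.5576, -0.1864, 0.2656]
ee_rot: [[0.043, 0.999, -0.002], [0.999, -0.043, 0.001], [0.001, -0.002, -1.0]]
contact_force: [-0.1, 0.3, -0.5]
grip_width: 0.0465
grip_force: 0.0
```

```bash
python3 st.py
```

```text
t 15.8 riser xyz [-0.     -0.1265  0.2656] tool yaw 1.5279 F [-0.1  0.3 -0.5] w 0.0465 gf 0.0
```

Descend 75 mm, grip, and lift.

Request:
{"api": "drive_tool", "payload": {"commands": [[[0,0.001,0.045],0],[[0,0,0.045],0],[[0,0,0.03],0],[[0,0,0.005],0],[[0,0,0],0],[[0,0,0],0]]}}

```text
t: 16.35
eef_pos: [0.5591, -0.1856, 0.1931]
ee_rot: [[0.041, 0.999, 0.002], [0.999, -0.041, -0.001], [-0.0, 0.002, -1.0]]
contact_force: [0.2, -0.0, 0.4]
grip_width: 0.0465
grip_force: 0.0
```

Request:
{"api": "drive_tool", "payload": {"commands": [[[0,0,0],0],[[0,0,0],0],[[0,0,0],0],[[0,0,0],0],[[0,0,0],0]], "hand": 1}}

```text
t: 16.85
eef_pos: [0.5587, -0.1859, 0.1921]
ee_rot: [[0.041, 0.999, 0.001], [0.999, -0.041, -0.0], [-0.0, 0.001, -1.0]]
contact_force: [0.1, 0.2, 3.7]
grip_width: 0.0281
grip_force: 19.8
```

Request:
{"api": "drive_tool", "payload": {"commands": [[[0,0,-0.015],0],[[0,0,-0.025],0],[[0,0,-0.035],0],[[0,0,-0.025],0],[[0,0,0],0],[[0,0,0],0]]}}

```text
t: 17.45
eef_pos: [0.5587, -0.1858, 0.2517]
ee_rot: [[0.041, 0.999, 0.0], [0.999, -0.041, -0.0], [-0.0, 0.0, -1.0]]
contact_force: [0.2, -0.4, -0.9]
grip_width: 0.0278
grip_force: 19.8
```

```bash
python3 st.py
```

```text
t 17.4 riser xyz [ 0.0011 -0.1259  0.2517] tool yaw 1.5298 F [ 0.2 -0.4 -0.9] w 0.0278 gf 19.8
```

Request:
{"api": "drive_tool", "payload": {"commands": [[[0.015,-0.002,0],0],[[0.04,0,0],0],[[0.06,0,0],0],[[0.07,0,0],0],[[0.07,0,0],0],[[0.07,0,0],0],[[0.07,0,0],0],[[0.063,0,0],0]]}}

```text
t: 18.25
eef_pos: [0.5679, 0.0913, 0.2508]
ee_rot: [[0.04, 0.999, -0.001], [0.999, -0.04, 0.0], [0.0, -0.001, -1.0]]
contact_force: [1.0, 0.5, -0.3]
grip_width: 0.0282
grip_force: 19.8
```

Request:
{"api": "drive_tool", "payload": {"commands": [[[0.04,0,0],0],[[0.02,0,0],0],[[0,0,0],0],[[0,0,0],0],[[0,0,0],0],[[0,0,0.02],0],[[0,0,0.03],0],[[0,0,0.03],0]]}}

```text
t: 19.05
eef_pos: [0.5699, 0.1243, 0.2015]
ee_rot: [[0.042, 0.999, -0.001], [0.999, -0.042, -0.0], [-0.0, -0.001, -1.0]]
contact_force: [0.7, 0.5, -0.6]
grip_width: 0.0281
grip_force: 19.8
```

Request:
{"api": "drive_tool", "payload": {"commands": [[[0,0,0.015],0],[[0,0,0.008],0],[[0,0,0],0],[[0,0,0],0]]}}

```text
t: 19.45
eef_pos: [0.5703, 0.1247, 0.1899]
ee_rot: [[0.041, 0.999, 0.001], [0.999, -0.041, -0.0], [-0.0, 0.001, -1.0]]
contact_force: [1.2, -0.8, 3.5]
grip_width: 0.0282
grip_force: 19.9
```

```bash
python3 st.py
```

```text
t 19.4 riser xyz [-0.0006  0.1848  0.1899] tool yaw 1.5297 F [ 1.2 -0.8  3.5] w 0.0282 gf 19.9
```

Request:
{"api": "drive_tool", "payload": {"commands": [[[0,0,0],0],[[0,0,0],0],[[0,0,0],0],[[0,0,0],0],[[0,0,-0.03],0],[[0,0,-0.05],0],[[0,0,-0.05],0],[[0,0,0],0]], "hand": 0.0}}

```text
t: 20.25
eef_pos: [0.5711, 0.1249, 0.2738]
ee_rot: [[0.041, 0.999, 0.007], [0.999, -0.041, 0.001], [0.001, 0.007, -1.0]]
contact_force: [0.2, -0.8, 0.3]
grip_width: 0.0461
grip_force: 0.0
```

Request:
{"api": "drive_tool", "payload": {"commands": [[[-0.078,0.001,0],0],[[-0.079,0,0],0],[[-0.079,0,0],0],[[-0.079,0,0],0],[[-0.079,0,0],0],[[-0.079,0,0],0],[[-0.079,0,0],0],[[-0.076,0,0],0]]}}

```text
t: 21.05
eef_pos: [0.5547, -0.2538, 0.2686]
ee_rot: [[0.041, 0.999, 0.001], [0.999, -0.041, -0.0], [-0.0, 0.001, -1.0]]
contact_force: [0.7, -0.6, -0.3]
grip_width: 0.0463
grip_force: 0.0
```

Request:
{"api": "drive_tool", "payload": {"commands": [[[0,0,0],0],[[0,0,0],0],[[0,0,0],0]]}}

```text
t: 21.35
eef_pos: [0.5554, -0.251, 0.2682]
ee_rot: [[0.04, 0.999, 0.0], [0.999, -0.04, 0.0], [0.0, 0.0, -1.0]]
contact_force: [0.3, 0.3, -0.3]
grip_width: 0.0463
grip_force: 0.0
```

```bash
python3 - <<'E'
from st import *
show()
snap('scene','sc5full.png')
s=snap('wrist');i=s['image'][:,:,::-1]
cv2.imwrite('pics/w5.png',i)
import pickle;pickle.dump(s,open('w5.pkl','wb'))
E
```

```text
t 21.4 riser xyz [ 0.0006 -0.1911  0.2682] tool yaw 1.5303 F [ 0.3  0.3 -0.3] w 0.0463 gf 0.0
```

View pics/w5.png

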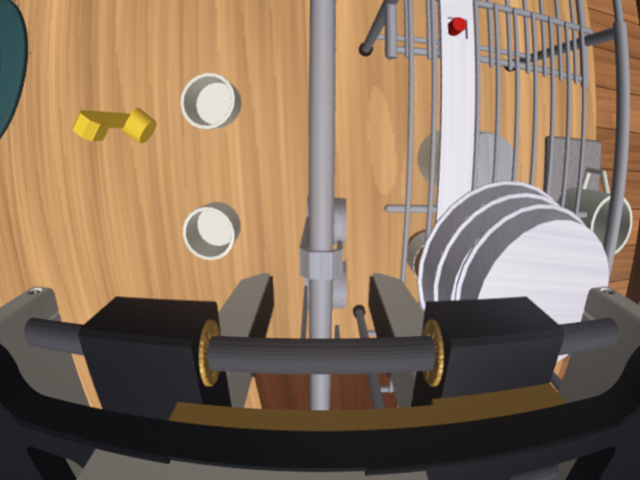

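h3 is at (321,263), h4 is hidden by the gripper crossbar, and the ramekins are at (209,101) and (210,232). The tins stay clear to the right.

```bash
python3 - <<'E'
from st import *
import pickle
s=pickle.load(open('w5.pkl','rb'))
for n,u,v,z in [('h3f',321,250,.216),('h3b',321,276,.216),('ramA',209,101,.045),('ramB',209,232,.045)]:
    p=fatz(s,u,v,z);print(n,np.round(p,3),np.round(rf(p),4))
E
```

```text
h3f [ 0.555 -0.246  0.216] [-0.     -0.1862  0.216 ]
h3b [ 0.554 -0.263  0.216] [ 1.000e-04 -2.033e-01  2.160e-01]
ramA [ 0.441 -0.13   0.045] [-0.1191 -0.0752  0.045 ]
ramB [ 0.429 -0.273  0.045] [-0.1246 -0.2189  0.045 ]
```

Request:
{"api": "drive_tool", "payload": {"commands": [[[-0.002,0,0.045],0],[[0,0,0.045],0],[[0,0,0.03],0],[[0,0,0.008],0],[[0,0,0],0],[[0,0,0],0]]}}

```text
t: 22.05
eef_pos: [0.5557, -0.2529, 0.1925]
ee_rot: [[0.041, 0.999, 0.001], [0.999, -0.041, -0.001], [-0.001, 0.001, -1.0]]
contact_force: [-0.8, 0.0, -0.3]
grip_width: 0.0465
grip_force: 0.0
```

Request:
{"api": "drive_tool", "payload": {"commands": [[[0,0,0],0],[[0,0,0],0],[[0,0,0],0],[[0,0,0],0],[[0,0,0],0]], "hand": 1}}

```text
t: 22.55
eef_pos: [0.5554, -0.253, 0.1915]
ee_rot: [[0.041, 0.999, 0.001], [0.999, -0.041, -0.0], [-0.0, 0.001, -1.0]]
contact_force: [-0.1, 0.2, 4.1]
grip_width: 0.0277
grip_force: 20.0
```

Request:
{"api": "drive_tool", "payload": {"commands": [[[0,0,-0.015],0],[[0,0,-0.025],0],[[0,0,-0.035],0],[[0,0,-0.025],0],[[0,0,0],0],[[0,0,0],0]]}}

```text
t: 23.15
eef_pos: [0.5552, -0.2529, 0.251]
ee_rot: [[0.041, 0.999, 0.0], [0.999, -0.041, -0.0], [-0.0, 0.0, -1.0]]
contact_force: [-0.9, 0.6, -1.5]
grip_width: 0.0278
grip_force: 20.0
```

```bash
python3 st.py
```

```text
t 23.1 riser xyz [ 0.0005 -0.1931  0.251 ] tool yaw 1.5298 F [-0.9  0.6 -1.5] w 0.0278 gf 20.0
```

Request:
{"api": "drive_tool", "payload": {"commands": [[[0.015,-0.001,0],0],[[0.04,0,0],0],[[0.06,0,0],0],[[0.07,0,0],0],[[0.07,0,0],0],[[0.07,0,0],0],[[0.07,0,0],0],[[0.065,0,0],0]]}}

```text
t: 23.95
eef_pos: [0.5652, 0.0252, 0.2501]
ee_rot: [[0.041, 0.999, -0.001], [0.999, -0.041, 0.0], [0.0, -0.001, -1.0]]
contact_force: [0.5, 0.3, -0.8]
grip_width: 0.0277
grip_force: 20.0
```

Request:
{"api": "drive_tool", "payload": {"commands": [[[0.04,0,0],0],[[0.02,0,0],0],[[0,0,0],0],[[0,0,0],0],[[0,0,0],0],[[0,0,0.02],0],[[0,0,0.03],0],[[0,0,0.03],0]]}}

```text
t: 24.75
eef_pos: [0.5671, 0.0584, 0.2008]
ee_rot: [[0.042, 0.999, -0.001], [0.999, -0.042, -0.0], [-0.0, -0.001, -1.0]]
contact_force: [0.1, 0.2, -1.7]
grip_width: 0.0278
grip_force: 20.0
```

Request:
{"api": "drive_tool", "payload": {"commands": [[[0,0,0.015],0],[[0,0,0.008],0],[[0,0,0],0],[[0,0,0],0]]}}

```text
t: 25.15
eef_pos: [0.5674, 0.0587, 0.1893]
ee_rot: [[0.041, 0.999, 0.0], [0.999, -0.041, -0.0], [-0.0, 0.0, -1.0]]
contact_force: [-0.9, -1.2, 2.9]
grip_width: 0.0278
grip_force: 19.9
```

```bash
python3 st.py
```

```text
t 25.1 riser xyz [-0.0007  0.1188  0.1893] tool yaw 1.5298 F [-0.9 -1.2  2.9] w 0.0278 gf 19.9
```

Request:
{"api": "drive_tool", "payload": {"commands": [[[0,0,0],0],[[0,0,0],0],[[0,0,0],0],[[0,0,0],0],[[0,0,-0.03],0],[[0,0,-0.05],0],[[0,0,-0.05],0],[[0,0,0],0]], "hand": 0.0}}

```text
t: 25.95
eef_pos: [0.5684, 0.0589, 0.2732]
ee_rot: [[0.041, 0.999, 0.007], [0.999, -0.041, 0.0], [0.001, 0.007, -1.0]]
contact_force: [0.2, 0.3, -0.3]
grip_width: 0.0463
grip_force: 0.0
```

Request:
{"api": "drive_tool", "payload": {"commands": [[[-0.079,0.001,0],0],[[-0.079,0,0],0],[[-0.079,0,0],0],[[-0.079,0,0],0],[[-0.079,0,0],0],[[-0.079,0,0],0],[[-0.079,0,0],0],[[-0.079,0,0],0]]}}

```text
t: 26.75
eef_pos: [0.552, -0.322, 0.268]
ee_rot: [[0.041, 0.999, 0.0], [0.999, -0.041, -0.0], [-0.0, 0.0, -1.0]]
contact_force: [0.9, 1.1, 0.5]
grip_width: 0.0468
grip_force: 0.0
```

Request:
{"api": "drive_tool", "payload": {"commands": [[[0,0,0],0],[[0,0,0],0],[[0,0,0],0]]}}

```text
t: 27.05
eef_pos: [0.5526, -0.3193, 0.2677]
ee_rot: [[0.04, 0.999, 0.0], [0.999, -0.04, 0.0], [0.0, 0.0, -1.0]]
contact_force: [-0.1, 0.2, 0.4]
grip_width: 0.0465
grip_force: 0.0
```

```bash
python3 st.py
```

```text
t 27.1 riser xyz [ 0.0008 -0.2595  0.2677] tool yaw 1.5303 F [-0.1  0.2  0.4] w 0.0465 gf 0.0
```

Request:
{"api": "drive_tool", "payload": {"commands": [[[-0.002,0,0.045],0],[[0,0,0.045],0],[[0,0,0.03],0],[[0,0,0.008],0],[[0,0,0],0],[[0,0,0],0]]}}

```text
t: 27.65
eef_pos: [0.5529, -0.3212, 0.192]
ee_rot: [[0.041, 0.999, 0.001], [0.999, -0.041, -0.001], [-0.001, 0.001, -1.0]]
contact_force: [0.1, 0.3, 0.8]
grip_width: 0.0467
grip_force: 0.0
```

Request:
{"api": "drive_tool", "payload": {"commands": [[[0,0,0],0],[[0,0,0],0],[[0,0,0],0],[[0,0,0],0],[[0,0,0],0]], "hand": 1}}

```text
t: 28.15
eef_pos: [0.5525, -0.3214, 0.1909]
ee_rot: [[0.041, 0.999, 0.001], [0.999, -0.041, -0.0], [-0.0, 0.001, -1.0]]
contact_force: [-1.2, 0.1, 5.4]
grip_width: 0.0275
grip_force: 20.0
```

Request:
{"api": "drive_tool", "payload": {"commands": [[[0,0,-0.015],0],[[0,0,-0.025],0],[[0,0,-0.035],0],[[0,0,-0.025],0],[[0,0,0],0],[[0,0,0],0]]}}

```text
t: 28.75
eef_pos: [0.5525, -0.3213, 0.2504]
ee_rot: [[0.041, 0.999, 0.0], [0.999, -0.041, -0.0], [-0.0, 0.0, -1.0]]
contact_force: [-0.0, 0.3, -2.1]
grip_width: 0.0279
grip_force: 20.0
```

```bash
python3 st.py
```

```text
t 28.8 riser xyz [ 0.0007 -0.2615  0.2504] tool yaw 1.5298 F [-0.   0.3 -2.1] w 0.0279 gf 20.0
```

Request:
{"api": "drive_tool", "payload": {"commands": [[[0.015,-0.001,0],0],[[0.04,0,0],0],[[0.06,0,0],0],[[0.07,0,0],0],[[0.07,0,0],0],[[0.07,0,0],0],[[0.07,0,0],0],[[0.065,0,0],0]]}}

```text
t: 29.55
eef_pos: [0.5624, -0.0431, 0.2496]
ee_rot: [[0.041, 0.999, -0.001], [0.999, -0.041, 0.0], [0.0, -0.001, -1.0]]
contact_force: [1.0, -0.1, -1.2]
grip_width: 0.0278
grip_force: 20.0
```

Request:
{"api": "drive_tool", "payload": {"commands": [[[0.04,0,0],0],[[0.02,0,0],0],[[0,0,0],0],[[0,0,0],0],[[0,0,0],0],[[0,0,0.02],0],[[0,0,0.03],0],[[0,0,0.03],0]]}}

```text
t: 30.35
eef_pos: [0.5643, -0.0099, 0.2002]
ee_rot: [[0.042, 0.999, -0.001], [0.999, -0.042, 0.0], [-0.0, -0.001, -1.0]]
contact_force: [0.2, -0.6, -2.1]
grip_width: 0.0278
grip_force: 20.0
```

Request:
{"api": "drive_tool", "payload": {"commands": [[[0,0,0.015],0],[[0,0,0.007],0],[[0,0,0],0],[[0,0,0],0]]}}

```text
t: 30.75
eef_pos: [0.5646, -0.0095, 0.1891]
ee_rot: [[0.041, 0.999, -0.0], [0.999, -0.041, 0.0], [0.0, -0.0, -1.0]]
contact_force: [0.1, 0.3, -0.7]
grip_width: 0.028
grip_force: 20.0
```

```bash
python3 st.py
```

```text
t 30.8 riser xyz [-0.0006  0.0505  0.1891] tool yaw 1.5298 F [ 0.1  0.3 -0.7] w 0.028 gf 20.0
```

Request:
{"api": "drive_tool", "payload": {"commands": [[[0,0,0.002],0],[[0,0,0],0],[[0,0,0],0]]}}

```text
t: 31.05
eef_pos: [0.5647, -0.0095, 0.1886]
ee_rot: [[0.041, 0.999, 0.001], [0.999, -0.041, -0.0], [-0.0, 0.001, -1.0]]
contact_force: [-3.3, 0.1, 5.2]
grip_width: 0.0276
grip_force: 20.0
```

Request:
{"api": "drive_tool", "payload": {"commands": [[[0,0,0],0],[[0,0,0],0],[[0,0,0],0],[[0,0,0],0],[[0,0,-0.03],0],[[0,0,-0.05],0],[[0,0,-0.06],0],[[0,0,-0.045],0]], "hand": 0.0}}

```text
t: 31.85
eef_pos: [0.5646, -0.0095, 0.3028]
ee_rot: [[0.041, 0.999, 0.002], [0.999, -0.041, -0.0], [-0.0, 0.002, -1.0]]
contact_force: [-0.8, -0.1, -0.4]
grip_width: 0.0468
grip_force: 0.0
```

Request:
{"api": "drive_tool", "payload": {"commands": [[[0,-0.07,0],0],[[0,-0.07,0],0],[[0,-0.067,0],0],[[0,0,0],-1],[[0,0,0],-1],[[0,0,0],-1],[[0,0,0],-1],[[0,0,0],-1]], "hand": -1}}

```text
t: 32.65
eef_pos: [0.4404, -0.0044, 0.3006]
ee_rot: [[-0.354, 0.935, 0.001], [0.935, 0.354, -0.0], [-0.001, 0.001, -1.0]]
contact_force: [-0.7, 0.2, 0.2]
grip_width: 0.0929
grip_force: 0.0
```

Request:
{"api": "drive_tool", "payload": {"commands": [[[0,0,0],-1],[[0,0,0],-1],[[0,0,0],-1],[[0,0,0],-1],[[0,0,0],-1],[[0,0,0],-1],[[0,0,0],-1],[[0,0,0],-1]]}}

```text
t: 33.45
eef_pos: [0.4404, -0.0044, 0.3006]
ee_rot: [[-0.843, 0.538, 0.001], [0.538, 0.843, -0.0], [-0.001, 0.001, -1.0]]
contact_force: [0.3, -0.6, -0.9]
grip_width: 0.0932
grip_force: 0.0
```

Request:
{"api": "drive_tool", "payload": {"commands": [[[0,0,0],-1],[[0,0,0],-1],[[0,0,0],-1],[[0,0,0],-1],[[0,0,0],-1],[[0,0,0],-1],[[0,0,0],-0.6],[[0,0,0],0]]}}

```text
t: 34.25
eef_pos: [0.4405, -0.0044, 0.3004]
ee_rot: [[-0.999, 0.043, 0.001], [0.043, 0.999, -0.0], [-0.001, -0.0, -1.0]]
contact_force: [-0.6, -0.0, -0.7]
grip_width: 0.093
grip_force: 0.0
```

```bash
python3 - <<'E'
from st import *
import pickle
show()
d={n:snap(n,n+'6.png') for n in('wrist','scene','top')}
pickle.dump(d,open('s6.pkl','wb'))
a=d['scene']['image'][150:400,180:460,::-1];b=d['top']['image'][130:330,230:500,::-1]
a=cv2.resize(a,(400,357));b=cv2.resize(b,(400,296))
cv2.imwrite('pics/c6.png',np.hstack([a,np.vstack([b,np.zeros((61,400,3),np.uint8)])]))
E
```

```text
t 34.2 riser xyz [-0.1248  0.0503  0.3004] tool yaw 3.0986 F [-0.6 -0.  -0.7] w 0.093 gf 0.0
```

View pics/c6.png

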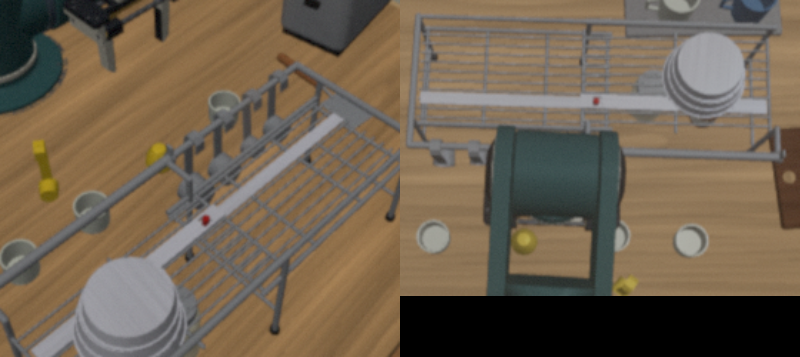

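All four cups hang on the pull-out rail, and the ramekins and timer have not moved. Ramekin A first: riser (-0.119,-0.073).

Request:
{"api": "drive_tool", "payload": {"commands": [[[-0.01,-0.07,0],0],[[0,-0.07,0],0],[[0,-0.067,0.05],0],[[0,0,0.07],0],[[0,0,0.08],0],[[0,0,0.08],0],[[0,0,0.07],0],[[0,0,0],0]]}}

```text
t: 35.2
eef_pos: [0.4386, -0.1278, 0.0844]
ee_rot: [[-0.999, 0.045, -0.007], [0.045, 0.999, 0.003], [0.007, 0.002, -1.0]]
contact_force: [0.6, 0.2, 0.7]
grip_width: 0.0928
grip_force: 0.0
```

```bash
python3 - <<'E'
from st import *
import pickle
show()
s=snap('wrist','w7.png');pickle.dump(s,open('w7.pkl','wb'))
E
```

```text
t 35.2 riser xyz [-0.1214 -0.0731  0.0844] tool yaw 3.0967 F [0.6 0.2 0.7] w 0.0928 gf 0.0
```

View pics/w7.png

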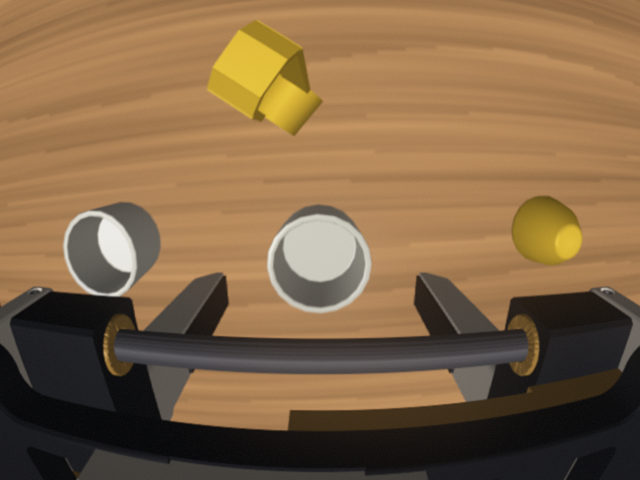

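Ramekin A's rim is centred at (319,260) between the fingers, B's rim is at about (101,254), and the timer is at right.

```bash
python3 - <<'E'
from st import *
import pickle
s=pickle.load(open('w7.pkl','rb'))
for n,u,v in [('A',319,260),('Al',268,262),('Ar',371,262),('At',319,212),('Ab',319,311),('B',101,254)]:
    p=fatz(s,u,v,.045);print(n,np.round(p,3),np.round(rf(p),4))
E
```

```text
A [ 0.435 -0.128  0.045] [-0.125  -0.0739  0.045 ]
Al [ 0.435 -0.159  0.045] [-0.1237 -0.1039  0.045 ]
Ar [ 0.438 -0.098  0.045] [-0.1236 -0.0433  0.045 ]
At [ 0.407 -0.127  0.045] [-0.1534 -0.0739  0.045 ]
Ab [ 0.468 -0.13   0.045] [-0.0919 -0.074   0.045 ]
B [ 0.426 -0.272  0.045] [-0.1274 -0.2178  0.045 ]
```

Request:
{"api": "drive_tool", "payload": {"commands": [[[0.004,0,0.05],0],[[0,0,0.05],0],[[0,0,0.03],0],[[0,0,0],0],[[0,0,0],0]]}}

```text
t: 35.75
eef_pos: [0.44, -0.129, 0.0138]
ee_rot: [[-0.999, 0.044, 0.002], [0.044, 0.999, -0.001], [-0.002, -0.001, -1.0]]
contact_force: [0.4, -0.5, 0.0]
grip_width: 0.0931
grip_force: 0.0
```

Request:
{"api": "drive_tool", "payload": {"commands": [[[0,0,0],0],[[0,0,0],0],[[0,0,0],0],[[0,0,0],0],[[0,0,0],0],[[0,0,0],0]], "hand": 1, "force": 20}}

```text
t: 36.35
eef_pos: [0.4388, -0.1286, 0.0114]
ee_rot: [[-0.999, 0.044, 0.0], [0.044, 0.999, -0.0], [-0.0, -0.0, -1.0]]
contact_force: [-1.7, 0.1, 5.1]
grip_width: 0.0601
grip_force: 19.9
```

```bash
python3 st.py
```

```text
t 36.4 riser xyz [-0.1212 -0.0739  0.0114] tool yaw 3.0978 F [-1.7  0.1  5.1] w 0.0601 gf 19.9
```

Request:
{"api": "drive_tool", "payload": {"commands": [[[0,0,-0.03],0],[[0,0,-0.06],0],[[0,0,-0.08],0],[[0,0,-0.08],0],[[0,0,-0.08],0],[[0,0,-0.08],0],[[0,0,-0.05],0],[[0,0,-0.021],0]]}}

```text
t: 37.15
eef_pos: [0.4391, -0.1287, 0.3026]
ee_rot: [[-0.999, 0.044, 0.003], [0.044, 0.999, -0.001], [-0.003, -0.001, -1.0]]
contact_force: [-0.5, -0.2, -1.8]
grip_width: 0.0602
grip_force: 19.9
```

Request:
{"api": "drive_tool", "payload": {"commands": [[[-0.04,0.025,0],0],[[-0.063,0.04,0],0],[[-0.063,0.04,0],0],[[-0.063,0.04,0],0],[[-0.063,0.04,0],0],[[-0.055,0.034,0],0],[[-0.03,0.018,0],0],[[0,0,0],0]]}}

```text
t: 37.95
eef_pos: [0.6722, 0.005, 0.2962]
ee_rot: [[-0.999, 0.042, -0.004], [0.042, 0.999, 0.0], [0.004, 0.0, -1.0]]
contact_force: [-0.1, -0.6, -1.8]
grip_width: 0.0598
grip_force: 19.9
```

Request:
{"api": "drive_tool", "payload": {"commands": [[[0,0,0.03],0],[[0,0,0.06],0],[[0,0,0.06],0],[[0,0,0.04],0],[[0,0,0.015],0],[[0,0,0],0],[[0,0,0],0]]}}

```text
t: 38.65
eef_pos: [0.6709, 0.0033, 0.178]
ee_rot: [[-0.999, 0.044, 0.002], [0.044, 0.999, -0.0], [-0.002, 0.0, -1.0]]
contact_force: [-0.7, 0.1, -0.8]
grip_width: 0.0599
grip_force: 19.9
```

```bash
python3 st.py
```

```text
t 38.6 riser xyz [0.1051 0.0679 0.178 ] tool yaw 3.0974 F [-0.7  0.1 -0.8] w 0.0599 gf 19.9
```

Request:
{"api": "drive_tool", "payload": {"commands": [[[0,0,0.006],0],[[0,0,0.005],0],[[0,0,0.003],0],[[0,0,0],0],[[0,0,0],0]]}}

```text
t: 39.15
eef_pos: [0.6712, 0.0036, 0.1694]
ee_rot: [[-0.999, 0.044, 0.001], [0.044, 0.999, -0.0], [-0.001, -0.0, -1.0]]
contact_force: [-3.0, 0.0, 5.6]
grip_width: 0.0598
grip_force: 19.9
```

```bash
python3 st.py
```

```text
t 39.1 riser xyz [0.1053 0.0682 0.1694] tool yaw 3.0978 F [-3.   0.   5.6] w 0.0598 gf 19.9
```

Request:
{"api": "drive_tool", "payload": {"commands": [[[0,0,0],0],[[0,0,0],0],[[0,0,0],0],[[0,0,-0.03],0],[[0,0,-0.06],0],[[0,0,-0.06],0],[[0,0,-0.06],0],[[0,0,0],0]], "hand": -0.61}}

```text
t: 39.95
eef_pos: [0.6718, 0.0036, 0.3018]
ee_rot: [[-0.999, 0.044, 0.008], [0.044, 0.999, -0.0], [-0.008, 0.0, -1.0]]
contact_force: [-0.3, -0.5, 0.5]
grip_width: 0.0749
grip_force: 0.0
```

Request:
{"api": "drive_tool", "payload": {"commands": [[[0.048,-0.06,0],0],[[0.048,-0.06,0],0],[[0.048,-0.06,0],0],[[0.048,-0.06,0],0],[[0.048,-0.06,0],0],[[0.049,-0.06,0],0],[[0.049,-0.06,0],0],[[0.049,-0.058,0],0]], "hand": -1}}

```text
t: 40.75
eef_pos: [0.4248, -0.2737, 0.2952]
ee_rot: [[-0.999, 0.044, 0.001], [0.044, 0.999, -0.001], [-0.001, -0.001, -1.0]]
contact_force: [0.7, -0.8, 0.3]
grip_width: 0.0929
grip_force: 0.0
```

Request:
{"api": "drive_tool", "payload": {"commands": [[[0,0,0.06],0],[[0,0,0.08],0],[[0,0,0.08],0],[[0,0,0.08],0],[[0,0,0.04],0],[[0,0,0],0],[[0,0,0],0]]}}

```text
t: 41.45
eef_pos: [0.4267, -0.273, 0.0918]
ee_rot: [[-0.999, 0.044, 0.001], [0.044, 0.999, -0.0], [-0.001, -0.0, -1.0]]
contact_force: [0.8, 0.2, 0.2]
grip_width: 0.0929
grip_force: 0.0
```

```bash
cat > rim.py <<'E'
from st import *
# white rim/inside blobs in the wrist picture -> riser positions at rim height
def rim():
    s=snap('wrist');h=cv2.cvtColor(s['image'],cv2.COLOR_RGB2HSV)
    m=((h[:,:,1]<40)&(h[:,:,2]>60)).astype(np.uint8);m[275:]=0
    m=cv2.morphologyEx(m,cv2.MORPH_CLOSE,np.ones((9,9)))
    n,l,st,c=cv2.connectedComponentsWithStats(m)
    for i in range(1,n):
        if st[i,4]>1500:
            p=rf(fatz(s,*c[i],.03));print('blob',st[i],np.round(c[i]),np.round(p,4))
    cv2.imwrite('pics/rim%d.png'%int(10*status.get_state()['t']),s['image'][:,:,::-1])
show();rim()
E
python3 rim.py; ls pics
```

```text
t 41.5 riser xyz [-0.127  -0.2187  0.0918] tool yaw 3.0978 F [0.8 0.2 0.2] w 0.0929 gf 0.0
blob [ 268  205  100   70 5609] [317. 245.] [-0.1331 -0.2208  0.03  ]
c6.png
rim415.png
sc.png
sc2.png
sc3.png
sc4.png
sc5full.png
scene0.png
scene6.png
tc.png
top0.png
top6.png
w1.png
w2.png
w5.png
w7.png
wrist6.png
```

The rim spans u 268–368, the same as for A, so it is centred. Grip B.

Request:
{"api": "drive_tool", "payload": {"commands": [[[0,0,0.05],0],[[0,0,0.05],0],[[0,0,0.032],0],[[0,0,0],0],[[0,0,0],0]]}}

```text
t: 42.0
eef_pos: [0.4272, -0.2733, 0.0132]
ee_rot: [[-0.999, 0.044, 0.002], [0.044, 0.999, -0.001], [-0.002, -0.001, -1.0]]
contact_force: [-0.4, 0.5, 0.1]
grip_width: 0.093
grip_force: 0.0
```

Request:
{"api": "drive_tool", "payload": {"commands": [[[0,0,0],0],[[0,0,0],0],[[0,0,0],0],[[0,0,0],0],[[0,0,0],0],[[0,0,0],0]], "hand": 1}}

```text
t: 42.6
eef_pos: [0.4265, -0.2729, 0.0115]
ee_rot: [[-0.999, 0.044, 0.0], [0.044, 0.999, -0.0], [-0.0, -0.0, -1.0]]
contact_force: [-1.0, 0.0, 4.2]
grip_width: 0.0603
grip_force: 19.9
```

Request:
{"api": "drive_tool", "payload": {"commands": [[[0,0,-0.03],0],[[0,0,-0.06],0],[[0,0,-0.08],0],[[0,0,-0.08],0],[[0,0,-0.08],0],[[0,0,-0.08],0],[[0,0,-0.05],0],[[0,0,-0.021],0]]}}

```text
t: 43.4
eef_pos: [0.4267, -0.2729, 0.3027]
ee_rot: [[-0.999, 0.044, 0.003], [0.044, 0.999, -0.002], [-0.003, -0.002, -1.0]]
contact_force: [0.1, 0.5, -1.3]
grip_width: 0.06
grip_force: 19.9
```

```bash
python3 st.py
```

```text
t 43.4 riser xyz [-0.127  -0.2186  0.3027] tool yaw 3.0979 F [ 0.1  0.5 -1.3] w 0.06 gf 19.9
```

Request:
{"api": "drive_tool", "payload": {"commands": [[[-0.025,0.03,0],0],[[-0.042,0.051,0],0],[[-0.042,0.051,0],0],[[-0.042,0.051,0],0],[[-0.042,0.051,0],0],[[-0.042,0.051,0],0],[[-0.042,0.051,0],0],[[-0.042,0.051,0],0]]}}

```text
t: 44.2
eef_pos: [0.6284, -0.0476, 0.2977]
ee_rot: [[-0.999, 0.044, -0.002], [0.044, 0.999, 0.0], [0.002, 0.0, -1.0]]
contact_force: [-0.4, -0.7, -1.4]
grip_width: 0.0603
grip_force: 19.9
```

Request:
{"api": "drive_tool", "payload": {"commands": [[[-0.042,0.051,0],0],[[-0.042,0.051,0],0],[[-0.042,0.051,0],0],[[-0.037,0.042,0],0],[[-0.021,0.024,0],0],[[0,0,0],0],[[0,0,0],0]]}}

```text
t: 44.9
eef_pos: [0.7436, 0.0773, 0.2977]
ee_rot: [[-0.999, 0.043, -0.003], [0.043, 0.999, -0.0], [0.003, -0.0, -1.0]]
contact_force: [0.4, -1.0, -1.6]
grip_width: 0.0605
grip_force: 19.9
```

Request:
{"api": "drive_tool", "payload": {"commands": [[[0,0,0.03],0],[[0,0,0.06],0],[[0,0,0.06],0],[[0,0,0.04],0],[[0,0,0.015],0],[[0,0,0],0],[[0,0,0],0]]}}

```text
t: 45.6
eef_pos: [0.744, 0.077, 0.1781]
ee_rot: [[-0.999, 0.044, 0.002], [0.044, 0.999, 0.0], [-0.002, 0.0, -1.0]]
contact_force: [0.1, 0.4, -0.4]
grip_width: 0.0602
grip_force: 19.9
```

```bash
python3 st.py
```

```text
t 45.6 riser xyz [0.1749 0.1446 0.1781] tool yaw 3.0975 F [ 0.1  0.4 -0.4] w 0.0602 gf 19.9
```

Request:
{"api": "drive_tool", "payload": {"commands": [[[0,0,0.006],0],[[0,0,0.005],0],[[0,0,0.003],0],[[0,0,0],0],[[0,0,0],0]]}}

```text
t: 46.1
eef_pos: [0.744, 0.0774, 0.1695]
ee_rot: [[-0.999, 0.044, 0.001], [0.044, 0.999, 0.0], [-0.001, 0.0, -1.0]]
contact_force: [-1.7, 0.1, 5.7]
grip_width: 0.0602
grip_force: 19.9
```

Request:
{"api": "drive_tool", "payload": {"commands": [[[0,0,0],0],[[0,0,0],0],[[0,0,0],0],[[0,0,-0.03],0],[[0,0,-0.06],0],[[0,0,-0.06],0],[[0,0,-0.06],0],[[0,0,0],0]], "hand": -0.61}}

```text
t: 46.9
eef_pos: [0.7446, 0.0774, 0.3023]
ee_rot: [[-0.999, 0.044, 0.009], [0.044, 0.999, 0.001], [-0.009, 0.001, -1.0]]
contact_force: [0.0, 0.2, 0.8]
grip_width: 0.0747
grip_force: 0.0
```

Request:
{"api": "drive_tool", "payload": {"commands": [[[0.074,0.0295,0],0],[[0.074,0.0295,0],0],[[0.074,0.0295,0],0],[[0.074,0.0295,0],0],[[0.074,0.0295,0],0],[[0.074,0.0295,0],0],[[0.073,0.03,0],0],[[0,0,0],0]], "hand": -1}}

```text
t: 47.7
eef_pos: [0.4358, 0.2165, 0.2962]
ee_rot: [[-0.999, 0.041, 0.002], [0.041, 0.999, 0.002], [-0.002, 0.002, -1.0]]
contact_force: [0.2, 0.3, 0.3]
grip_width: 0.0931
grip_force: 0.0
```

Request:
{"api": "drive_tool", "payload": {"commands": [[[0,0,0.06],0],[[0,0,0.08],0],[[0,0,0.08],0],[[0,0,0.08],0],[[0,0,0.04],0],[[0,0,0],0],[[0,0,0],0]]}}

```text
t: 48.4
eef_pos: [0.4399, 0.215, 0.0917]
ee_rot: [[-0.999, 0.044, 0.001], [0.044, 0.999, 0.0], [-0.001, 0.0, -1.0]]
contact_force: [0.0, 0.4, 1.2]
grip_width: 0.0929
grip_force: 0.0
```

```bash
python3 rim.py; ls pics/rim*
```

```text
t 48.4 riser xyz [-0.1348  0.2695  0.0917] tool yaw 3.0976 F [0.  0.4 1.2] w 0.0929 gf 0.0
blob [ 266  204  100   71 5664] [316. 244.] [-0.1411  0.2665  0.03  ]
pics/rim415.png
pics/rim484.png
```

Centred again (266–366). Grip L and lift.

Request:
{"api": "drive_tool", "payload": {"commands": [[[0,0,0.05],0],[[0,0,0.05],0],[[0,0,0.032],0],[[0,0,0],0],[[0,0,0],0]]}}

```text
t: 48.95
eef_pos: [0.4403, 0.2154, 0.0132]
ee_rot: [[-0.999, 0.044, 0.002], [0.044, 0.999, 0.001], [-0.002, 0.001, -1.0]]
contact_force: [0.9, 0.3, 1.0]
grip_width: 0.0931
grip_force: 0.0
```

Request:
{"api": "drive_tool", "payload": {"commands": [[[0,0,0],0],[[0,0,0],0],[[0,0,0],0],[[0,0,0],0],[[0,0,0],0],[[0,0,0],0]], "hand": 1}}

```text
t: 49.55
eef_pos: [0.4395, 0.2149, 0.0115]
ee_rot: [[-0.999, 0.044, 0.0], [0.044, 0.999, -0.0], [-0.0, -0.0, -1.0]]
contact_force: [-1.9, -3.0, 4.6]
grip_width: 0.0603
grip_force: 19.9
```

Request:
{"api": "drive_tool", "payload": {"commands": [[[0,0,-0.03],0],[[0,0,-0.06],0],[[0,0,-0.08],0],[[0,0,-0.08],0],[[0,0,-0.08],0],[[0,0,-0.08],0],[[0,0,-0.05],0],[[0,0,-0.021],0]]}}

```text
t: 50.35
eef_pos: [0.4397, 0.2152, 0.3026]
ee_rot: [[-0.999, 0.044, 0.003], [0.044, 0.999, 0.001], [-0.003, 0.002, -1.0]]
contact_force: [0.2, 1.2, -2.4]
grip_width: 0.0601
grip_force: 19.9
```

```bash
python3 st.py
```

```text
t 50.4 riser xyz [-0.135   0.2696  0.3026] tool yaw 3.0979 F [ 0.2  1.2 -2.4] w 0.0601 gf 19.9
```

Request:
{"api": "drive_tool", "payload": {"commands": [[[-0.035,-0.008,0],0],[[-0.065,-0.014,0],0],[[-0.07,-0.015,0],0],[[-0.07,-0.015,0],0],[[-0.07,-0.015,0],0],[[-0.055,-0.013,0],0],[[-0.035,-0.008,0],0],[[0,0,0],0]]}}

```text
t: 51.15
eef_pos: [0.6784, 0.1507, 0.2961]
ee_rot: [[-0.999, 0.045, -0.004], [0.045, 0.999, -0.001], [0.004, -0.001, -1.0]]
contact_force: [-1.1, -0.1, -3.0]
grip_width: 0.0602
grip_force: 19.9
```

Request:
{"api": "drive_tool", "payload": {"commands": [[[0,0,0],0],[[0,0,0.03],0],[[0,0,0.06],0],[[0,0,0.06],0],[[0,0,0.04],0],[[0,0,0.015],0],[[0,0,0],0],[[0,0,0],0]]}}

```text
t: 51.95
eef_pos: [0.6768, 0.1519, 0.1781]
ee_rot: [[-0.999, 0.044, 0.002], [0.044, 0.999, 0.0], [-0.002, 0.0, -1.0]]
contact_force: [-0.1, -0.2, -1.7]
grip_width: 0.0602
grip_force: 19.9
```

Request:
{"api": "drive_tool", "payload": {"commands": [[[0,0,0.006],0],[[0,0,0.005],0],[[0,0,0.003],0],[[0,0,0],0],[[0,0,0],0]]}}

```text
t: 52.45
eef_pos: [0.677, 0.1518, 0.1694]
ee_rot: [[-0.999, 0.044, 0.001], [0.044, 0.999, 0.0], [-0.001, 0.0, -1.0]]
contact_force: [-2.4, -0.4, 5.5]
grip_width: 0.0601
grip_force: 19.9
```

```bash
python3 st.py
```

```text
t 52.5 riser xyz [0.1048 0.2165 0.1694] tool yaw 3.0978 F [-2.4 -0.4  5.5] w 0.0601 gf 19.9
```

Request:
{"api": "drive_tool", "payload": {"commands": [[[0,0,0],0],[[0,0,0],0],[[0,0,0],0],[[0,0,-0.03],0],[[0,0,-0.06],0],[[0,0,-0.08],0],[[0,0,-0.08],0],[[0,0,-0.05],0]], "hand": -0.61}}

```text
t: 53.25
eef_pos: [0.6766, 0.1517, 0.3543]
ee_rot: [[-0.999, 0.044, 0.005], [0.044, 0.999, 0.001], [-0.005, 0.001, -1.0]]
contact_force: [0.1, -0.0, -0.5]
grip_width: 0.0751
grip_force: 0.0
```

Request:
{"api": "drive_tool", "payload": {"commands": [[[0.07,0,0],0],[[0.075,0,0],0],[[0.075,0,0],0],[[0.075,0,0],0],[[0.07,0,0],0],[[0,0,0],0],[[0,0,0],0],[[0,0,0],0]]}}

```text
t: 54.05
eef_pos: [0.4585, 0.1613, 0.3489]
ee_rot: [[-0.999, 0.044, 0.0], [0.044, 0.999, 0.0], [-0.0, 0.0, -1.0]]
contact_force: [0.7, 1.0, 0.5]
grip_width: 0.0749
grip_force: 0.0
```

```bash
python3 - <<'E'
from st import *
show()
s=snap('scene');t=s['image'][150:390,180:480,::-1]
a=cv2.resize(t,(400,320));b=cv2.resize(snap('top')['image'][110:320,230:500,::-1],(400,311));b=np.vstack([b,np.zeros((9,400,3),np.uint8)])
cv2.imwrite('pics/end.png',np.hstack([a,b]))
E
```

```text
t 54.0 riser xyz [-0.1139  0.2166  0.3489] tool yaw 3.0976 F [0.7 1.  0.5] w 0.0749 gf 0.0
```

View pics/end.png

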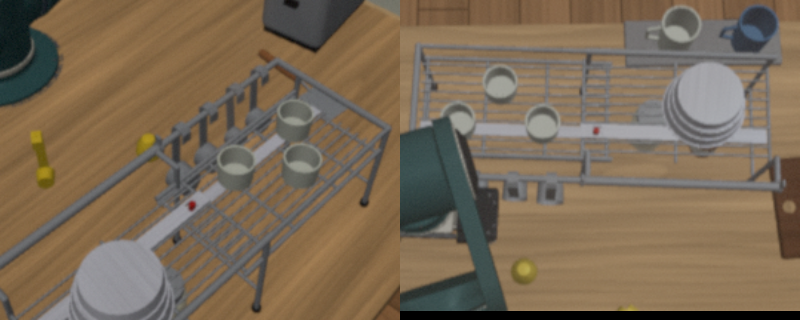

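The last picture shows three ramekins upright on the pulled-out shelf, at left-crop (236,167), (302,163) and (294,118). The four cups hang on the pull-out rail, the red button is up, and the robot is clear. Handing in.

```bash
python3 -c "
from bench import workorder
print(workorder.finish_job())"
```

```text
the job is handed in; nothing more can be done
None
```

The job is handed in: in the final picture the riser is locked out, all four measuring cups hang on the pulled-out rail and all three ramekins stand upright on the pulled-out shelf, but the hand-in gave no verdict back.

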